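# Index the ratchet table and load a latch rod

## Robot

A 6-joint arm with a two-finger parallel gripper is mounted at the origin on the work surface. World frame = base frame: x ahead of the robot, y to its left, z up, the work surface at z = 0. Lengths are in mm, angles in rad, forces in N, time in s.
With the tool pointing down it reaches from about 350 to 975 mm from the base axis. Payload 7.1 kg.
Tool frame: the origin (TCP) lies on the front face of the gripper's body, between the roots of the fingers; the fingertips stand 80 mm ahead of it and the grasp point (between the pads) lies 61 mm ahead of it (env.tips_ahead is the distance from the TCP to the fingertips, in mm); z points along the fingers, y is the line along which they close (so a half turn about z gives the same grasp; the last joint's range is limited). The gripper opens to 88 mm and grips with 3 to 60 N. Pads are 20 mm wide; open, the fingers measure 115 mm over their backs; the gripper's body (75 mm by 178 mm) begins 61 mm behind the grasp point.
Start: joints at [1.289, 0.423, 1.63, -0, 1.089, -0.019], TCP at [162.334, 603.534, 302.675] pointing down, gripper open.
Joint ranges: [-3, 3], [-0.9, 2.11], [0.09, 2.58], [-1.31, 4.45], [0.11, 2.69], [-2.54, 2.54]. Speed limits (rad/s): [2.39, 2.39, 3.01, 3.14, 3.14, 3.14].

## Interface

Orientations are given as a unit quaternion [x, y, z, w].
In Python, from station import env, set_gripper, viewer, workorder gives the robot as it stands. Calls block until the motion is done:
- env.reach(position, orientation): joint-space move of the TCP to a pose.
- env.move_l(position, rot=None, rate=150, f_stop=None): straight line of the TCP; rot=None keeps the orientation; rate is the mean speed in mm/s. With f_stop (N) it stops when the force on the tool has changed by that much, and returns True; else False.
- env.move_joints(angles): joint-space move.
- set_gripper(opening): finger opening in mm; the grip force is fixed at half the most; returns when the fingers have stopped.
- env.hold(seconds).
- env.ik(position, orientation): joint angles nearest the present ones, or None.
- env.read_state(): the state.
- viewer.camera(name): name is "scene" or "side" or "wrist"; returns the picture (400x640x3 uint8, blue, green, red); there is no depth.
- viewer.camera_params(name): a dict with "fx", "fy", "cx", "cy" (pixels), "pose" (4x4, takes a point from camera to world coordinates); the wrist camera has in their place "tool_from_camera" (4x4, takes a point from camera to tool coordinates, whose origin is the TCP and whose axes are the flange's). Camera axes: x right, y up, looking along -z (the intrinsics and any distortion apply to the point x, -y, -z); pixel columns grow to the right and rows downward; lengths in mm; the calibration is good to about 2 mm. A picture is of the moment at which its call begins: read the wrist's pose just before it. camera_params takes no time and is no camera call.
A pose or a line that the arm cannot do raises env.IKError and nothing moves.
- workorder.sign_off(): hands the job in; it is judged then, once.
The state is a dict: "time_s": time; "qpos": joint angles; "dq": joint speeds; "tau": joint torques, N m; "tool_pos": TCP position; "orientation": TCP orientation; "force": force on the tool from outside, world axes, zero at the start; "wrist_torque": the same for the moment, N m; "width": finger opening in mm; "grip_force": force on a finger pad.
Only numpy, scipy, OpenCV 4.12 (cv2) and the standard library are available. Lean on these libraries where they do the work, as an engineer would, in place of code of your own. Each camera call takes 0.05 s, during which the arm holds its last target. There are 200 camera calls.

## Task

Lift the steel latch rod off the green cradle and lay it down along the blue sloping rest, and let go. While it lies there, pump the black lever of the ratchet table with full strokes, one tooth per stroke, until the empty tube has come round to the yellow pointer, and let the lever spring back; turn the table only by its lever. Then take the rod up again, stand it end-down in the empty tube at the pointer and let go, leaving the loose parts lying on the bench alone.

Things in the scene. Friction and masses are not known exactly. Their poses are not given: they have to be found in the camera images.
- rod_center (a point): Centre of the latch rod: loose, straight, round, steel, 160 mm long, 18 mm in diameter, about 0.2 kg, a red band at each end (ends alike). Its x axis runs along the rod. It starts level in the two green V notches of the cradle, 55 mm above the bench, free for the fingers over the middle 80 mm.
- cradle: Fixed cradle: wooden base plate 160 x 70 mm, 10 mm thick, with two green V supports centred 55 mm either side of its middle (each 22 mm long, 50 mm wide, tops at about 58 mm). Origin at the centre of its underside on the bench; x along the rod's length.
- rest_seat (a point): Seat of the rod's centre on the fixed blue sloping rest, 85 mm above the bench. x points up the slope (40 degrees above level), y is level across it, z square to it. Blue V notches 58 mm either side along x (each 22 mm long, 50 mm wide), a foot stop 82 mm down the slope, nothing near the rod between them. A rod laid along x in the notches stays. Base plate 170 x 70 x 10 mm, centred below.
- index_axis (a point): Foot of the ratchet table's vertical axis, on the bench; its -x points to the yellow pointer (52 mm tall, 113 to 143 mm from the axis). Grey base of 125 mm radius; toothed wheel of 92 mm radius, 29 to 43 mm high; green disc of 100 mm radius, top at 54 mm, with three tubes 120 degrees apart, 70 mm from the axis: one empty, two with standing rods that reach 219 mm above the bench.
- turntable (a joint): Table angle, rad, counter-clockwise from above: 0 with the empty tube exactly at the pointer, negative before. 15 teeth of 0.419 rad; driven counter-clockwise only, friction (1.2 N m) holds it. A full lever stroke leaves it at whole teeth (-0.84, -0.42, 0); the first may move less than one. Starts at -1.65 to -0.9: 3 or 4 full strokes. It cannot go back if it goes past.
- tube_mouth (a point): Centre of the upper rim of the empty aluminium tube, 109 mm above the bench; it turns with the table. Tube: 40 mm outer and 32 mm inner diameter, inner floor 50 mm below the rim.
- tube_rack: The green disc with its three tubes and the two standing rods (turns with the index table). Its x axis points away from the empty tube.
- ratchet_lever (a joint): Lever angle, rad, about the table's axis: 0 at rest, grows counter-clockwise from above to 0.50 at its stop (a full stroke). A spring returns it (3 to 5 N at the post); driving the table takes about 9 to 12 N at the post. The first 0.08 rad is idle travel.
- lever_post (a point): Centre of the black upright lever post, 65 mm above the bench: 24 mm in diameter, from 14 to 100 mm high, 190 mm from the table's axis, moving on an arc about point index_axis. At rest it lies 115 degrees clockwise (from above) from the +x axis of index_axis; push it counter-clockwise.
- escutcheon: Bystander, loose: chromed door handle escutcheon lying flat, 105 x 46 x 14 mm. Origin at the centre of its underside.
- spring_housing: Bystander, loose: brass detent spring housing, 52 mm foot, 66 mm tall. Origin at the centre of its underside.
- bump_stop: Bystander, loose: black rubber bump stop, 56 mm foot, 62 mm tall. Origin at the centre of its underside.
- latch_pawl: Bystander, loose: blued steel latch pawl lying flat, about 95 x 50 x 10 mm. Origin under its round end.
Not all that is in view belongs to the job. Of the things like the part that bears rod_center, leave any that is purple; of the rest the larger one is meant.

How it is judged (in metres and radians):
On the way, in this order (a step that is already met when the one before it is completed fails the run):
1. the rod lies along the sloping rest (centre within 20 mm of its seat, along the slope within 0.15 rad), let go (distance between rod_center and rest_seat below 0.02 m and angle between the x axis of rod_center and the x axis of rest_seat, either way round below 0.15 rad and contact force between the fingers and rod below 0.1 N and linear speed of rod below 0.03 m/s), for 0.2 s.
2. the empty tube stands at the pointer (within 0.1 rad), the lever is back (below 0.08 rad), and the rod still lies on the rest (value of joint turntable between -0.1 and 0.1 rad and value of joint ratchet_lever below 0.08 rad and distance between rod_center and rest_seat below 0.025 m), for 0.2 s.
At the end, for the whole second after the job is handed in: The rod stands on the floor of the empty tube (centre 15 to 40 mm above the rim and within 22 mm of its axis, leaning less than 0.35 rad), at rest (below 0.04 m/s); the tube is at the yellow pointer within 0.1 rad; the lever is back below 0.08 rad (horizontal distance between rod_center and tube_mouth below 0.022 m and z of rod_center in the frame of tube_mouth between 0.015 and 0.04 m and angle between the x axis of rod_center and the z axis of index_axis, either way round below 0.35 rad and value of joint turntable between -0.1 and 0.1 rad and value of joint ratchet_lever below 0.08 rad and linear speed of rod below 0.04 m/s); the robot touches nothing.
It fails at once if the green disc, its tubes or standing rods are pushed with more than 8 N by fingers or arm (contact force between any of the fingers, the arm and tube_rack above 8 N).
It fails at once if a loose part lying on the bench is moved by more than 25 mm (distance of any of escutcheon, spring_housing, bump_stop, latch_pawl from where it was at the start of the episode above 0.025 m).
It also fails if it takes over 72 s, if anything falls off the work surface, if the arm or the gripper's body presses on something with over 40 N, if the wrist force passes 120 N, or if a joint passes its speed limit or range.

## Working session

There is one attempt and no reset: what is moved stays moved. The work goes in short steps, each a Python script; the robot and the scene stay as the last script left them, time stands still between calls to the robot, and variables do not carry over. Pictures are saved under pics/ and viewed, at most 10 in all, crops included, and the job is handed in when it is done.

```bash
ls; mkdir -p pics; python3 - <<'E'
from station import env, viewer
import cv2
for n in("scene","side","wrist"):
    cv2.imwrite(f"pics/{n}0.png",viewer.camera(n)); print(n,viewer.camera_params(n))
s=env.read_state();print(s)
E
```

```text
pics
scene {'fx': 483.20265040856316, 'fy': 483.20265040856316, 'cx': 313.63235549969585, 'cy': 195.90892850582253, 'pose': array([[-6.53621492e-01, -5.51137956e-01,  5.18677066e-01,
         1.33134926e+03],
       [ 7.56819876e-01, -4.77449976e-01,  4.46391304e-01,
         7.34817051e+02],
       [ 1.61916223e-03,  6.84316063e-01,  7.29183725e-01,
         1.20384150e+03],
       [ 0.00000000e+00,  0.00000000e+00,  0.00000000e+00,
         1.00000000e+00]])}
side {'fx': 495.3930247835819, 'fy': 495.3930247835819, 'cx': 319.4624649744478, 'cy': 198.63911997419424, 'pose': array([[ 7.65381673e-01,  3.35625363e-01, -5.49132507e-01,
        -2.48057289e+02],
       [-6.43440621e-01,  3.81520650e-01, -6.63646111e-01,
        -8.62995935e+02],
       [-1.32310763e-02,  8.61276732e-01,  5.07963905e-01,
         7.84965839e+02],
       [ 0.00000000e+00,  0.00000000e+00,  0.00000000e+00,
         1.00000000e+00]])}
wrist {'fx': 312.92058296780783, 'fy': 312.92058296780783, 'cx': 315.2735558862954, 'cy': 197.89269432577805, 'tool_from_camera': array([[-3.42100879e-04,  9.66825081e-01,  2.55
[... 303 characters left out ...]
': 0.15, 'qpos': array([ 1.28898806e+00,  4.23681456e-01,  1.63046445e+00,  1.40271926e-05,
        1.08858666e+00, -1.90184140e-02]), 'dq': array([-2.84481081e-03, -1.05895997e-03, -3.04757543e-03,  1.00935361e-04,
       -7.11007121e-04,  1.64256947e-05]), 'tau': array([-1.35873086e-05, -5.44988966e+01, -2.73919308e+01,  6.43496099e-02,
        2.05034710e-02, -8.67562858e-05]), 'tool_pos': array([162.25603861, 603.24618272, 302.0897743 ]), 'orientation': array([ 1.31020378e-01,  9.91379511e-01, -5.62589051e-04, -9.15478227e-05]), 'force': array([0.0638866 , 0.44470057, 1.1207511 ]), 'wrist_torque': array([0.00920378, 0.05712513, 0.01684719]), 'grip_force': 0.0, 'width': 87.88738484085223}
```

View pics/scene0.png

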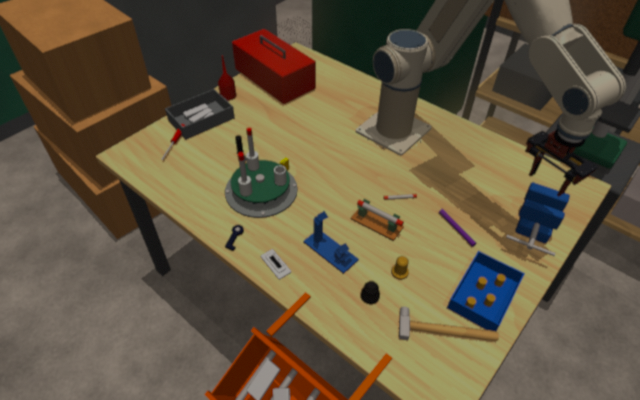

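View pics/side0.png

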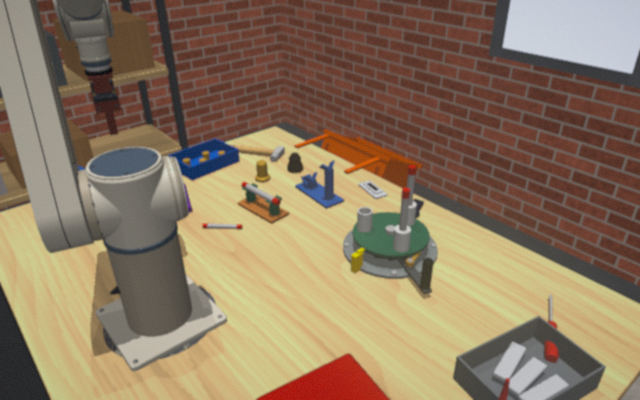

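The scene view shows three candidates for the rod: a steel rod with red bands on the green cradle (380,212), a thin small red-ended rod on the bench (400,197), and a purple rod (457,227). I choose the one on the cradle. The rest is at (330,242), the table at (260,187), the pointer at (284,163) and the lever post at (239,143).

```bash
cat > h.py <<'E'
import numpy as np, cv2
from station import env, set_gripper, viewer, workorder
from scipy.spatial.transform import Rotation as R
def campose(n,s=None):
    p=viewer.camera_params(n)
    if n!="wrist": return p,p["pose"]
    T=np.eye(4);T[:3,:3]=R.from_quat(s["orientation"]).as_matrix();T[:3,3]=s["tool_pos"]
    return p,T@p["tool_from_camera"]
def ray(n,u,v,z,s=None,cp=None):
    p,T=cp or campose(n,s)
    d=T[:3,:3]@np.array([(u-p["cx"])/p["fx"],-(v-p["cy"])/p["fy"],-1]);o=T[:3,3]
    return (o+d*(z-o[2])/d[2])
def proj(n,P,s=None,cp=None):
    p,T=cp or campose(n,s)
    q=T[:3,:3].T@(np.array(P)-T[:3,3]); return np.array([p["cx"]+p["fx"]*q[0]/-q[2], p["cy"]-p["fy"]*q[1]/-q[2]])
E
python3 - <<'E'
from h import *
for k,u,v,z in [("rod",380,212,55),("rodA",361,206,55),("rodB",399,221,55),("rest",331,245,40),("disc",260,182,54),("ptr",285,163,52),("post",239,142,90),("smallrod",400,197,5),("bump",370,293,30),("brass",401,267,30),("esc",276,264,7),("pawl",235,237,5)]: print(k,ray("scene",u,v,z).round())
for k,u,v,z in [("rod",261,194,55),("disc",391,234,54),("post",428,262,95),("tube",365,213,109),("ptr",357,255,45)]: print("side",k,ray("side",u,v,z).round())
a=cv2.imread("pics/scene0.png");b=cv2.imread("pics/side0.png")
f=lambda im,x,y:cv2.resize(im[y:y+100,x:x+133],(400,300),interpolation=cv2.INTER_CUBIC)
cv2.imwrite("pics/crop.png",np.vstack([np.hstack([f(a,295,185),f(a,195,122)]),np.hstack([f(b,225,140),f(b,330,200)])]))
E
```

```text
rod [430. 236.  55.]
rodA [448. 175.  55.]
rodB [421. 302.  55.]
rest [623. 195.  40.]
disc [ 583. -147.   54.]
ptr [ 458. -149.   52.]
post [ 514. -317.   90.]
smallrod [290. 226.   5.]
bump [675. 380.  30.]
brass [545. 396.  30.]
esc [766. 100.   7.]
pawl [775. -70.   5.]
side rod [429. 226.  55.]
side disc [ 565. -168.   54.]
side post [ 501. -337.   95.]
side tube [ 524. -112.  109.]
side ptr [ 446. -166.   45.]
```

View pics/crop.png

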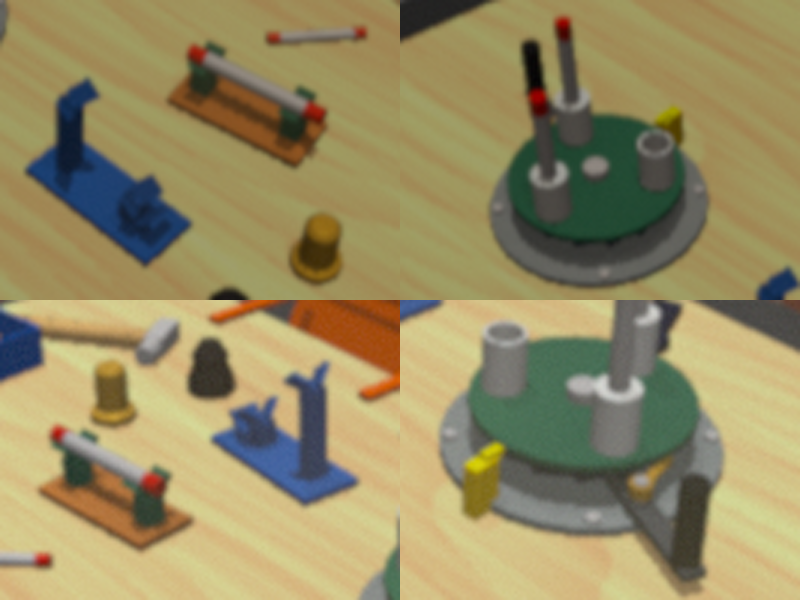

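Crop confirms the choice: the steel rod with red bands is in the green V notches. The rest's tall support is at the -y end of its plate, and the lever post is on the -y side of the table. Next I take one wrist overview.

```bash
python3 - <<'E'
from h import *
sc=lambda x,y:(295+x/3,185+y/3); sd=lambda x,y:(225+x/3,140+y/3)
for k,n,uv in [("restL","scene",sc(26,170)),("restB","scene",sc(147,265)),("restR","scene",sc(190,222)),("crL","scene",sc(168,100)),("crB","scene",sc(296,165)),("crR","scene",sc(327,125)),("restL","side",sd(213,138)),("restF","side",sd(307,202)),("restR","side",sd(356,181)),("crL","side",sd(40,190)),("crF","side",sd(141,249)),("crR","side",sd(191,219))]: print(k,ray(n,*uv,10).round())
for q in ([1,0,0,0],[0,1,0,0]):
  for z in (450,550): print(q,z,env.ik([500,40,z],q))
for q in([0,1,0,0],[1,0,0,0]):
    try: env.reach([480,40,480],q);break
    except env.IKError as e: print(e)
env.hold(.3)
s=env.read_state();cv2.imwrite("pics/w1.png",viewer.camera("wrist"));np.save("w1.npy",[s],allow_pickle=True)
print(s["tool_pos"],s["orientation"],s["time_s"])
E
```

```text
restL [650. 108.  10.]
restB [660. 276.  10.]
restR [591. 277.  10.]
crL [478. 161.  10.]
crB [461. 316.  10.]
crR [395. 311.  10.]
restL [585. 261.  10.]
restF [574.  95.  10.]
restR [639.  93.  10.]
crL [386. 291.  10.]
crF [400. 134.  10.]
crR [468. 146.  10.]
[1, 0, 0, 0] 450 [ 5.61035560e-02  8.92379906e-02  1.72836183e+00 -4.44089210e-16
  1.32399283e+00  1.62689988e+00]
[1, 0, 0, 0] 550 [ 5.61035560e-02  3.51335432e-02  1.57292091e+00 -4.44089210e-16
  1.53353820e+00  1.62689988e+00]
[0, 1, 0, 0] 450 [ 5.61035560e-02  8.92379906e-02  1.72836183e+00 -4.44089210e-16
  1.32399283e+00 -1.51469277e+00]
[0, 1, 0, 0] 550 [ 5.61035560e-02  3.51335432e-02  1.57292091e+00 -4.44089210e-16
  1.53353820e+00 -1.51469277e+00]
[480.01520318  40.28973267 479.88563385] [-2.67838357e-04  9.99999959e-01  1.49996131e-06 -1.05591877e-04] 2.8333
```

View pics/w1.png

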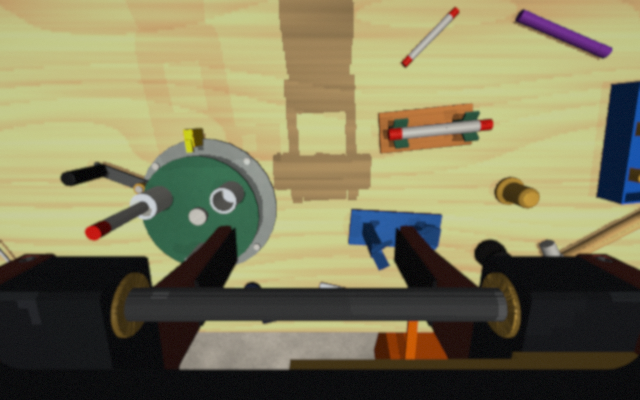

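The wrist view shows the rod's ends at (395,133) and (488,125), the rest plate's corners at (350,210), (441,213) and (349,244), the hub at (197,216), the empty tube's rim at (223,201), the pointer at (193,139) and the post top at about (69,178).

```bash
python3 - <<'E'
from h import *
s=np.load("w1.npy",allow_pickle=True)[0]; cp=campose("wrist",s)
for k,u,v,z in [("rodA",391,133.5,55),("rodB",493,124.5,55),("cr1",378,114,10),("cr2",382,153,10),("cr3",472,104,10),("cr4",479,142,10),("rest1",350,210,10),("rest2",441,213,10),("rest3",349,244,10),("hub",197,216,60),("tube",223,201,109),("ptr",193,139,52),("post",69,178,100),("tube2",143,206,109),("rod2top",95,232,219),("brassfoot",511,187,0),("bump",490,250,30)]: print(k,ray("wrist",u,v,z,cp=cp).round())
im=cv2.imread("pics/w1.png")
f=lambda x,y:cv2.resize(im[y:y+150,x:x+200],(400,300),interpolation=cv2.INTER_CUBIC)
# project wrist estimate of rod & tube to the fixed cams
for n in("scene","side"):
  for k,u,v,z in [("rodA",391,133.5,55),("rodB",493,124.5,55),("tube",223,201,109)]: print(n,k,proj(n,ray("wrist",u,v,z,cp=cp)).round(1))
# IK feasibility
h=np.array([0,-1,0.])
def q(x,z): z=z/np.linalg.norm(z);x=x-z*(x@z);x/=np.linalg.norm(x);return R.from_matrix(np.c_[x,np.cross(z,x),z]).as_quat()
c40,s40=np.cos(.698),np.sin(.698);Z=np.array([0,0,1.])
for d in (20,30,40,50,60):
  a=np.radians(d);zt=np.sin(a)*h-np.cos(a)*Z
  for sg in(1,-1): print("rest",d,sg,env.ik(np.array([615,185,85])-61*zt,q(sg*(c40*h+s40*Z),zt)))
for d in (0,10,20,30,40):
  a=np.radians(d)
  for az in (-30,-15,0):
    b=np.radians(az);hh=np.array([np.cos(b),np.sin(b),0]);zt=np.cos(a)*hh-np.sin(a)*Z
    for sg in (1,-1): 
      r=env.ik(np.array([505,-157,160])-61*zt,q(sg*Z,zt)); print("tube",d,az,sg,None if r is None else r.round(2))
E
```

```text
rodA [438. 159.  55.]
rodB [424. 319.  55.]
cr1 [408. 145.  10.]
cr2 [474. 156.  10.]
cr3 [392. 303.  10.]
cr4 [455. 324.  10.]
rest1 [579. 103.  10.]
rest2 [585. 271.  10.]
rest3 [646. 103.  10.]
hub [ 574. -160.   60.]
tube [ 535. -100.  109.]
ptr [ 447. -158.   52.]
post [ 501. -331.  100.]
tube2 [ 542. -221.  109.]
rod2top [ 542. -218.  219.]
brassfoot [538. 398.  -0.]
bump [649. 360.  30.]
scene rodA [358.9 201.8]
scene rodB [403.  224.2]
scene tube [279.3 169. ]
side rodA [276.8 201.6]
side rodB [242.7 183.1]
side tube [364.7 209.6]
rest 20 1 [ 0.41559465  0.71116203  1.58890684 -0.37595884  1.02022006 -2.49888906]
rest 20 -1 [ 0.41559465  0.71116203  1.58890684 -0.37595884  1.02022006  0.64270359]
rest 30 1 [ 0.47584501  0.76426658  1.5400092  -0.50888336  1.14875655 -2.38014245]
rest 30 -1 [ 0.47584501  0.76426658  1.5400092  -0.50888336  1.14875655  0.7614502 ]
rest 40 1 [ 0.52722781  0.82772882  1.48807158 -0.61741912  1.28531057 -2.29436224]
rest 40 -1 [ 0.52722781  0.82772882  1.48807158 -0.61741912  1.28531057  0.84723041]
rest 50 1 [ 0.5692193   0.89898432  1.43457209 -
[... 1138 characters left out ...]
7   2.45  2.51  1.23 -1.58]
tube 20 0 -1 [-0.64  0.7   2.45  2.51  1.23  1.56]
tube 30 -30 1 [-0.15  0.54  2.45  3.56  0.9  -1.65]
tube 30 -30 -1 [-0.15  0.54  2.45  3.56  0.9   1.5 ]
tube 30 -15 1 [-0.38  0.54  2.47  3.01  0.91 -1.55]
tube 30 -15 -1 [-0.38  0.54  2.47  3.01  0.91  1.59]
tube 30 0 1 [-0.59  0.54  2.43  2.48  0.9  -1.44]
tube 30 0 -1 [-0.59  0.54  2.43  2.48  0.9   1.7 ]
tube 40 -30 1 [-0.18  0.41  2.39  3.65  0.56 -1.79]
tube 40 -30 -1 [-0.18  0.41  2.39  3.65  0.56  1.35]
tube 40 -15 1 [-0.37  0.4   2.41  2.98  0.54 -1.5 ]
tube 40 -15 -1 [-0.37  0.4   2.41  2.98  0.54  1.64]
tube 40 0 1 [-0.54  0.41  2.37  2.35  0.59 -1.24]
tube 40 0 -1 [-0.54  0.41  2.37  2.35  0.59  1.9 ]
```

Feasible throughout. I take one closer wrist look at the rod and rest, then grasp.

```bash
python3 - <<'E'
from h import *
env.reach([585,212,290],[0,1,0,0]); env.hold(.3)
s=env.read_state();im=viewer.camera("wrist");np.save("w2.npy",[s],allow_pickle=True)
cp=campose("wrist",s)
for k,P in [("rodA",[438,159,55]),("rodB",[424,319,55]),("rest",[615.5,187,10])]: print(k,proj("wrist",P,cp=cp))
cv2.imwrite("pics/w2.png",cv2.resize(im[0:270,150:510],(800,600),interpolation=cv2.INTER_CUBIC))
print(s["time_s"])
E
```

```text
rodA [259.3995637   27.59224292]
rodB [435.25527168  10.25270088]
rest [296.09886576 200.93518815]
4.2583
```

View pics/w2.png

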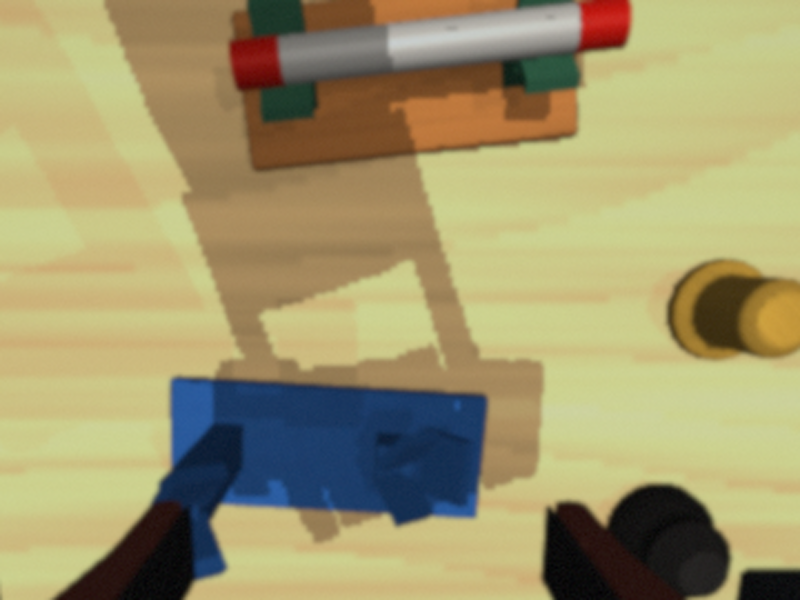

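The crop shows the rod's ends at (235,65) and (629,22), and the rest plate's corners at TL (173,378), TR (486,395) and BR (475,517).

```bash
cat >> h.py <<'E'
Z=np.array([0,0,1.])
def q(x,z):
    z=z/np.linalg.norm(z);x=x-z*(x@z);x/=np.linalg.norm(x);return R.from_matrix(np.c_[x,np.cross(z,x),z]).as_quat()
E
python3 - <<'E'
from h import *
s=np.load("w2.npy",allow_pickle=True)[0]; cp=campose("wrist",s)
g=lambda x,y,z:ray("wrist",150+x/2.2222,y/2.2222,z,cp=cp)
A,B=g(235,65,55),g(629,22,55);TL,TR,BR=g(173,378,10),g(486,395,10),g(475,517,10)
print(A,B,np.linalg.norm(A-B),TL,TR,BR)
rc=(A+B)/2; d=(A-B)/np.linalg.norm(A-B); seat=(TL+BR)/2; e1=TL-TR;e2=np.array([[0,1,0],[-1,0,0],[0,0,1]])@(BR-TR)
h=e1/np.linalg.norm(e1);h2=e2/np.linalg.norm(e2);print(h,h2,rc,seat,d)
hh=h+h2*.4 if h2@h>0 else h-h2*.4;hh[2]=0;hh/=np.linalg.norm(hh)
np.savez("geo.npz",rc=rc,d=d,seat=seat,h=hh);print(hh)
# grasp: tool x = -d (d points to the -y end, becomes up-slope)
Q=q(-d,-Z); 
env.reach([rc[0],rc[1],55+61+100],Q)
env.move_l([rc[0],rc[1],55+61],rate=120,f_stop=15)
print(env.read_state()["tool_pos"]); set_gripper(12)
s=env.read_state();print(s["width"],s["grip_force"],s["force"],s["time_s"])
E
```

```text
[439.37295935 155.58246158  55.        ] [423.71240316 316.97751219  55.        ] 162.15306158879028 [577.93063674 107.66797097  10.        ] [587.24131431 273.08558637  10.        ] [656.25420742 269.91277497  10.        ]
[-0.05619694 -0.9984197   0.        ] [-4.59256740e-02 -9.98944860e-01 -8.22794677e-16] [431.54268126 236.27998689  55.        ] [617.09242208 188.79037297  10.        ] [ 0.09657885 -0.99532534  0.        ]
[-0.05326287 -0.99858053  0.        ]
[431.88881404 236.44933823 116.43258541]
17.386965821881958 29.99939650297165 [ 0.1534585  -0.32363242 -0.77335745] 7.8167
```

```bash
python3 - <<'E'
from h import *
g=np.load("geo.npz");seat=g["seat"].copy();seat[2]=85;h=g["h"];a=np.radians(40)
u=np.cos(a)*h+np.sin(a)*Z;n=-np.sin(a)*h+np.cos(a)*Z
p=env.read_state()["tool_pos"];env.move_l(p+[0,0,110],rate=200)
Q=q(-u,-n);T=seat+8*u+61*n
env.reach(T+90*n,Q); print(env.read_state()["width"])
env.move_l(T+15*n,rate=120)
print(env.move_l(T-6*n,rate=25,f_stop=6))
s=env.read_state();print(s["tool_pos"]-T,(s["tool_pos"]-T)@n,s["force"],s["time_s"],s["width"])
for c in("scene","side"):cv2.imwrite(f"pics/{c}3.png",viewer.camera(c))
a=cv2.imread("pics/scene3.png")[180:290,270:400];b=cv2.imread("pics/side3.png")[120:230,250:380]
cv2.imwrite("pics/c3.png",cv2.resize(np.hstack([a,b]),(800,338),interpolation=cv2.INTER_CUBIC))
E
```

```text
17.417985174187027
True
[0.43093385 0.29513816 0.10858923] 0.2873797961621855 [2.2457536  0.31786728 2.4775166 ] 10.675 17.18614087924649
```

View pics/c3.png

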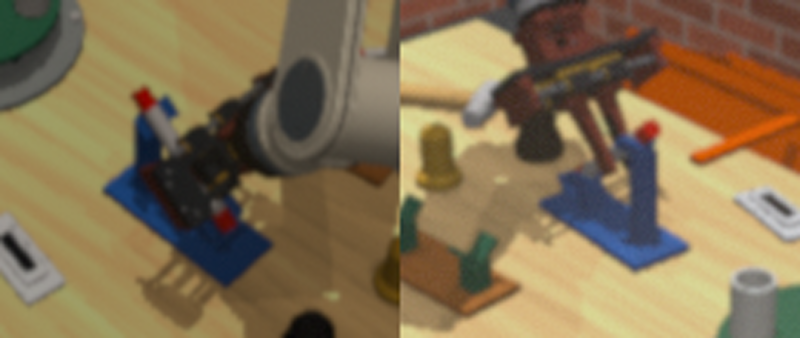

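The rod sits in both notches, touching at the expected depth. I release and back off, then take a wrist view that checks the rod and also shows the table.

```bash
python3 - <<'E'
from h import *
set_gripper(50); env.hold(.4)
g=np.load("geo.npz");h=g["h"];a=np.radians(40);n=-np.sin(a)*h+np.cos(a)*Z
env.move_l(env.read_state()["tool_pos"]+120*n,rate=150)
set_gripper(88)
env.reach([600,20,330],[0,1,0,0]);env.hold(.3)
s=env.read_state();im=viewer.camera("wrist");np.save("w4.npy",[s],allow_pickle=True)
cv2.imwrite("pics/w4.png",cv2.resize(im[0:300,30:470],(800,546),interpolation=cv2.INTER_CUBIC));print(s["time_s"],s["tool_pos"])
E
```

```text
15.9 [600.04863193  20.23012931 329.84352772]
```

View pics/w4.png

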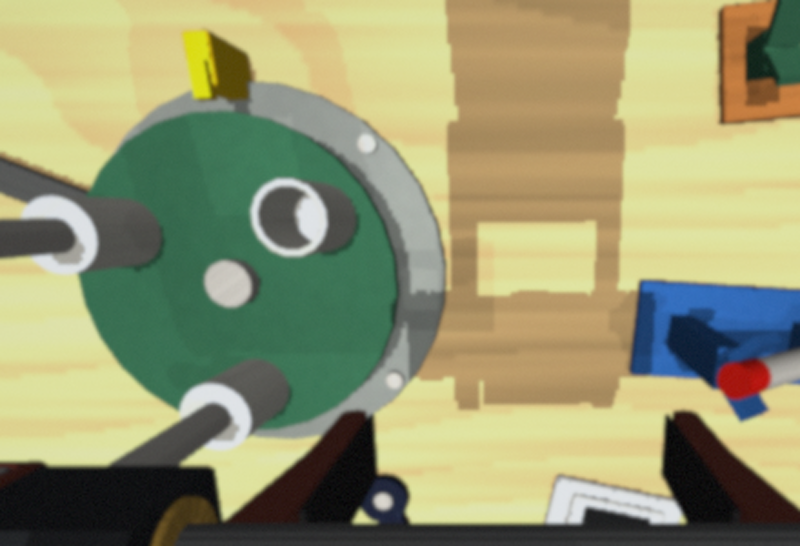

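The view gives rim centres at (289,216), (60,234) and (216,415), the pointer's top face at about (199,65), and the rod's red upper end at (744,379).

```bash
python3 - <<'E'
from h import *
s=np.load("w4.npy",allow_pickle=True)[0]; cp=campose("wrist",s);k=440/800
f=lambda x,y,z:ray("wrist",30+x*k,y*k,z,cp=cp)
t=[f(289,216,109),f(60,234,109),f(216,415,109)];ax=np.mean(t,0);print(ax,[np.linalg.norm(p-ax) for p in t])
p=f(199,65,52);e=ax-p;phi=np.arctan2(e[1],e[0]);print("ptr",p,np.linalg.norm(e[:2]),phi)
v=t[0]-ax;th=np.arctan2(v[1],v[0])-(phi+np.pi);print("table",(th+np.pi)%(2*np.pi)-np.pi)
for i in(1,2):
  v=t[i]-ax;print((np.arctan2(v[1],v[0])-(phi+np.pi)-i*2*np.pi/3+np.pi)%(2*np.pi)-np.pi, (np.arctan2(v[1],v[0])-(phi+np.pi)+i*2*np.pi/3+np.pi)%(2*np.pi)-np.pi)
g=np.load("geo.npz");u=np.cos(.698)*g["h"]+np.sin(.698)*Z
print("end",f(744,379,136),(g["seat"]+[0,0,75])+80*u)
for d in(0,.25,.5):
  a=phi-np.radians(115)+d;r=np.array([np.cos(a),np.sin(a),0]);tt=np.array([-r[1],r[0],0])
  P=np.r_[ax[:2],125]+190*r
  for sg in(1,-1):print(P,env.ik(P,q(sg*r,-Z)))
E
```

```text
[ 572.74594548 -157.18314627  109.        ] [np.float64(69.66440712816954), np.float64(69.47863688820512), np.float64(69.78253508463285)]
ptr [ 449.78867157 -165.15775503   52.        ] 123.21560612094342 0.06476603772769156
table -1.0355533232309218
-1.0390542730131926 -3.133449375406389
-1.0396069395814251 1.0547881628117697
end [612.96951015 132.60153548 136.        ] [613.82792346 127.58704563 136.41493724]
[ 503.76164435 -334.21751072  125.        ] None
[ 503.76164435 -334.21751072  125.        ] [-6.05453458e-01  6.36895982e-01  1.76513076e+00 -4.44089210e-16
  7.39565913e-01 -2.33887183e-01]
[ 549.7052019  -345.78093028  125.        ] None
[ 549.7052019  -345.78093028  125.        ] [-5.79817073e-01  6.84712978e-01  1.65860165e+00 -4.44089210e-16
  7.98278024e-01 -4.58250798e-01]
[ 597.0813213  -345.61825309  125.        ] [-5.41969799e-01  7.30075236e-01  1.55860186e+00 -4.44089210e-16
  8.52915562e-01  2.47118913e+00]
[ 597.0813213  -345.61825309  125.        ] [-5.41969799e-01  7.30075236e-01  1.55860186e+00 -4.44089210e-16
  8.52915562e-01 -6.70403524e-01]
```

The axis fit is good (radius 69.6 against 70 mm), and the table reads -1.04 rad, so it needs 3 strokes. The rod is on its seat. I pump the lever.

```bash
cat > pump.py <<'E'
from h import *
ax=np.array([572.75,-157.18]);phi=0.055
def pose(d,z=128):
    a=phi-np.radians(115)+d;r=np.array([np.cos(a),np.sin(a),0])
    return np.r_[ax,z]+190*r, q(-r,-Z)
def tang(s):
    v=s["tool_pos"][:2]-ax;return np.arctan2(v[1],v[0])-phi+np.radians(115)
def stroke(i):
    F=[]
    for d in(.07,.2,.33,.46,.56):
        P,Q=pose(d);st=env.move_l(P,Q,rate=90,f_stop=35);s=env.read_state();F.append((round(tang(s),3),round(np.linalg.norm(s["force"]),1)))
        if st:break
    if not st:
        P,Q=pose(.68);st=env.move_l(P,Q,rate=40,f_stop=12)
    s=env.read_state();F.append((st,round(tang(s),3),s["force"].round(1)))
    for d in(.35,.0):
        P,Q=pose(d);env.move_l(P,Q,rate=110)
    env.hold(.2);s=env.read_state();cv2.imwrite(f"pics/s{i}.png",viewer.camera("scene"));cv2.imwrite(f"pics/d{i}.png",viewer.camera("side"))
    print(F,s["force"].round(1),s["time_s"],flush=True);return st
E
python3 - <<'E'
from pump import *
P,Q=pose(0,330);env.reach(P,Q);set_gripper(50)
P,Q=pose(0);print(env.move_l(P,rate=180,f_stop=8),env.read_state()["tool_pos"]-P)
stroke(1)
E
```

```text
False [ 0.5442172  -0.37418295  0.98982462]
[(np.float64(0.071), np.float64(0.8)), (np.float64(0.196), np.float64(4.2)), (np.float64(0.326), np.float64(4.2)), (np.float64(0.454), np.float64(5.1)), (np.float64(0.553), np.float64(6.3)), (True, np.float64(0.578), array([-4.4, -1. ,  2.9]))] [ 0.3  0.  -0.4] 23.1083
```

```bash
sed -i 's/f_stop=12/f_stop=22/' pump.py; python3 - <<'E'
from pump import *
stroke(2);stroke(3)
a=[cv2.imread(f"pics/{n}.png")[110:220,200:330] for n in("scene0","s1","s2","s3")]
m=np.vstack([np.hstack(a[:2]),np.hstack(a[2:])]);cv2.imwrite("pics/c5.png",cv2.resize(m,(709,600),interpolation=cv2.INTER_CUBIC))
E
```

```text
[(np.float64(0.07), np.float64(0.6)), (np.float64(0.193), np.float64(4.8)), (np.float64(0.323), np.float64(5.5)), (np.float64(0.453), np.float64(5.7)), (np.float64(0.553), np.float64(7.1)), (True, np.float64(0.58), array([-6.2, -2.4,  5.3]))] [-0.2 -0.3 -0.1] 27.0167
[(np.float64(0.07), np.float64(0.7)), (np.float64(0.193), np.float64(4.9)), (np.float64(0.323), np.float64(6.0)), (np.float64(0.453), np.float64(6.6)), (np.float64(0.553), np.float64(6.4)), (True, np.float64(0.58), array([-7.1, -2.4,  5.1]))] [-0.5  0.5  0.4] 30.925
```

View pics/c5.png

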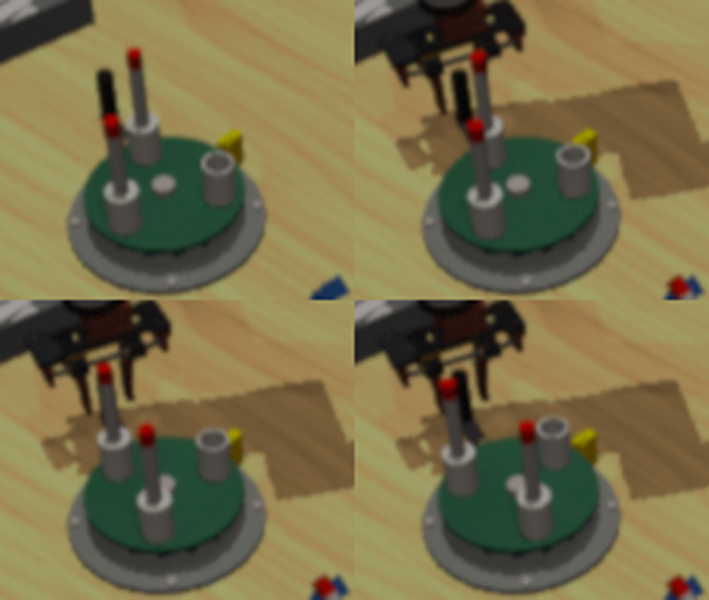

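Tube rim moved: s1 (573,155), s2 (213,440), s3 (552,430). I convert these to table angles.

```bash
python3 - <<'E'
from pump import *
for k,u,v in[("0",218,163),("1",572-354.5,155),("2",213,140),("3",197.5,130)]:
    u,v=200+u/2.727,110+v/2.727;P=ray("scene",u,v,109)[:2]-ax;print(k,P,np.linalg.norm(P),(np.arctan2(P[1],P[0])-phi-np.pi+np.pi)%(2*np.pi)-np.pi)
for t in(-1.04,-.84,-.42,0):
    a=t+phi+np.pi;print(t,proj("scene",[*(ax+70*np.array([np.cos(a),np.sin(a)])),109]))
E
```

```text
0 [-36.75812144  61.73495418] 71.84959331288653 -1.0887525345048998
1 [-46.48859116  51.65405383] 69.49338375395894 -0.8929818377663117
2 [-62.20445348  29.13336546] 68.68876920765688 -0.4930073761774083
3 [-62.80961732   2.20906959] 62.84845277952701 -0.0901563898958
-1.04 [279.59604925 168.99175368]
-0.84 [279.9128341  166.06420894]
-0.42 [277.86821447 160.29452702]
0 [272.59915271 155.80393742]
```

Increments 0.2, 0.4 and 0.4 rad show the table is at about 0, within reading error. I retract and take the rod up again, with the tool 20° off square so it can stand upright.

```bash
cat > tube.py <<'E'
from pump import *
g=np.load("geo.npz");seat=g["seat"].copy();seat[2]=85;h=g["h"];a=np.radians(40);t=np.radians(20)
u=np.cos(a)*h+np.sin(a)*Z;n=-np.sin(a)*h+np.cos(a)*Z
zr=np.sin(t)*h-np.cos(t)*Z;Qr=q(-u,zr);off=15
Tr=seat+(off-2)*u-61*zr
b=np.radians(-15);zt=np.cos(t)*np.array([np.cos(b),np.sin(b),0])-np.sin(t)*Z;Qt=q(-Z,zt)
tube=np.r_[ax+70*np.array([np.cos(phi+np.pi),np.sin(phi+np.pi)]),0]
Tt=lambda zc,dx=0,dy=0: tube+[dx,dy,zc+off]-61*zt   # rod centre at height zc
E
python3 - <<'E'
from tube import *
print(env.ik(Tr,Qr),env.ik(Tr-100*zr,Qr));
for P in(Tt(142),Tt(260),Tt(330,-60,120),Tt(330,-40,60)):print(P.round(),env.ik(P,Qt))
P,Q=pose(0,330);env.move_l(P,rate=200);set_gripper(60)
env.reach(Tr-130*zr,Qr)
env.move_l(Tr-30*zr,rate=180);print(env.move_l(Tr,rate=80,f_stop=8))
set_gripper(12);s=env.read_state();print(s["width"],s["tool_pos"]-Tr,s["force"],s["time_s"])
E
```

```text
[ 0.40307557  0.70374789  1.57831204 -0.36220356  1.04806977  0.66839845] [ 0.44713074  0.60567782  1.50276813 -0.32480841  1.22357407  0.6411244 ]
[ 447. -146.  178.] [-0.40791236  0.72813313  2.50071202  2.99943999  1.30807954  1.55765786]
[ 447. -146.  296.] [-0.40791236  0.27376583  2.49795396  2.95953673  0.85665766  1.64050288]
[387. -26. 366.] [ 0.09854568 -0.10638491  2.57676761  3.74980797  0.61855422  1.18296406]
[407. -86. 366.] [-0.21040182 -0.06447843  2.54328237  3.23254757  0.56038001  1.51128535]
False
17.2595173955944 [0.4021177  0.09127474 0.22068064] [ 2.20155731  1.3895259  -0.05453268] 36.6167
```

```bash
python3 - <<'E'
from tube import *
for dz in (330,300):
  for dy in (300,250,200):
    P=Tt(dz,-20,dy);print(dz,dy,P.round(),env.ik(P,Qt))
env.move_l(Tr+60*n,rate=120);env.move_l(Tr+60*n+[-60,30,170],rate=200)
s=env.read_state();print(s["width"],s["tool_pos"],s["qpos"].round(2),s["time_s"])
E
```

```text
330 300 [427. 154. 366.] None
330 250 [427. 104. 366.] [0.58593441 0.06006313 2.41939327 4.33398356 0.86055513 0.91728988]
330 200 [427.  54. 366.] [0.41554812 0.01666965 2.46675545 4.15134708 0.76919982 0.98706901]
300 300 [427. 154. 336.] [0.72425039 0.1928606  2.38177052 4.39908772 0.96783383 0.99593582]
300 250 [427. 104. 336.] [0.58593441 0.15182853 2.44361759 4.24714912 0.90813329 1.05413004]
300 200 [427.  54. 336.] [0.41554812 0.11683704 2.49308124 4.05165268 0.84191101 1.1307646 ]
16.928649455445164 [559.47784596 267.75309876 365.38744074] [ 0.53  0.43  1.5  -0.29  1.42  0.66] 38.3333
```

```bash
python3 - <<'E'
from tube import *
b2=np.radians(20);z2=np.cos(t)*np.array([np.cos(b2),np.sin(b2),0])-np.sin(t)*Z
for P in([400,110,370],[420,110,350],[430,130,340]):
    r=env.ik(P,q(-Z,z2))
    print(P,r)
    if r is not None and abs(r[3]-3)<.8: break
env.reach(P,q(-Z,z2)); s=env.read_state();print(s["qpos"].round(2),s["width"],s["time_s"])
env.reach(Tt(255),Qt);env.hold(.3)
s=env.read_state();print(s["qpos"].round(2),s["tool_pos"]-Tt(255),s["time_s"])
np.save("w6.npy",[s],allow_pickle=True);w=viewer.camera("wrist");cv2.imwrite("pics/w6.png",w)
sc=viewer.camera("scene")[90:210,200:330];sd=viewer.camera("side")[120:260,330:440]
k=lambda i,W,H:cv2.resize(i,(W,H),interpolation=cv2.INTER_CUBIC)
cv2.imwrite("pics/c6.png",np.vstack([k(w[:,80:560],800,360)*0+cv2.copyMakeBorder(k(w,576,360),0,0,0,224,cv2.BORDER_CONSTANT),np.hstack([k(sc,260,240),k(sd,189,240),np.zeros((240,351,3),np.uint8)])]))
E
```

```text
[400, 110, 370] [ 0.12211848 -0.08115321  2.54000317  2.73759805  0.56791169  1.83789009]
[ 0.12 -0.08  2.54  2.74  0.57  1.84] 17.478092359553635 40.8917
[-0.41  0.29  2.5   2.96  0.88  1.64] [0.13288173 0.55908462 0.43280656] 42.3583
```

View pics/c6.png

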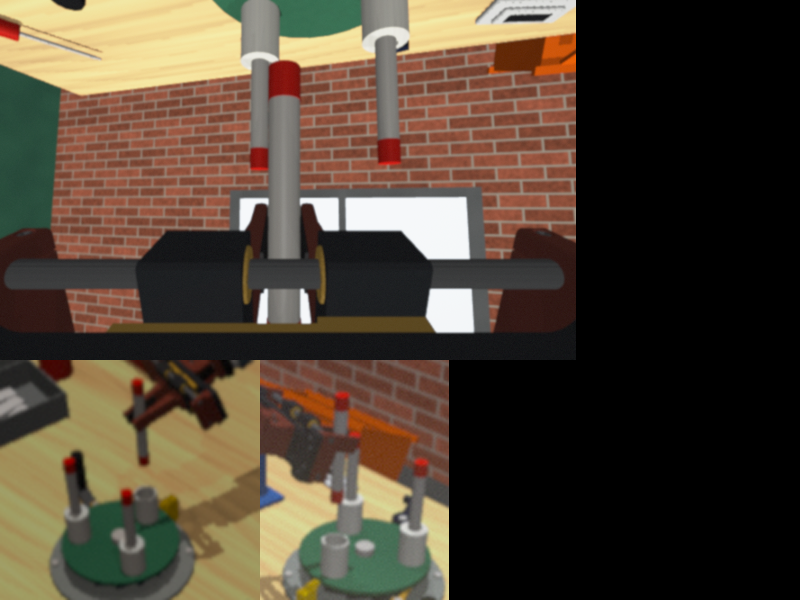

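The rod is held upright: its lower end is at wrist pixel ~(315.6,69), scene ~(271.5,141.5). The empty tube's rim is at scene ~(273.5,156) and side ~(374,225.6).

```bash
python3 - <<'E'
from tube import *
s=np.load("w6.npy",allow_pickle=True)[0];cp=campose("wrist",s)
B=tube+[0,0,175]
print("end wrist",proj("wrist",B,cp=cp),proj("wrist",B+[0,0,-5],cp=cp),proj("wrist",B+[0,5,0],cp=cp),"scene",proj("scene",B),"side",proj("side",B))
for th in(-.1,-.05,0):
    a=th+phi+np.pi;P=[*(ax+70*np.array([np.cos(a),np.sin(a)])),109];print(th,proj("scene",P),proj("side",P))
E
```

```text
end wrist [316.69407774  75.89766256] [316.69693302  66.79069701] [325.95876872  74.72293155] scene [271.38185163 140.76824323] side [374.14148141 200.93611727]
-0.1 [274.10231244 156.71502862] [370.96337071 222.7563715 ]
-0.05 [273.36803275 156.24577312] [371.95233805 223.35275159]
0 [272.59915271 155.80393742] [372.99497385 223.92548478]
```

Rod end is within about 1 mm laterally and about 4 mm low along the rod. I insert.

```bash
python3 - <<'E'
from tube import *
env.move_l(Tt(205),rate=120)
st=env.move_l(Tt(155),rate=60,f_stop=5);s=env.read_state();print(st,s["tool_pos"]-Tt(155),s["force"])
if not st:
    st=env.move_l(Tt(137),rate=25,f_stop=5);s=env.read_state();print(st,s["tool_pos"]-Tt(143),s["force"],s["width"],s["time_s"])
E
```

```text
False [ 0.03689305 -0.03744996  0.33847353] [-0.17395918 -0.37781606 -2.26331519]
True [ 0.39309361 -0.11554014 -3.98593983] [ 0.0794007  -0.22123706  4.48702931] 17.408637934920318 44.6833
```

It touched the floor at the expected depth. I release, back off, and check.

```bash
python3 - <<'E'
from tube import *
set_gripper(60);env.hold(.3)
env.move_l(env.read_state()["tool_pos"]-75*zt,rate=100)
env.hold(.4);s=env.read_state();print(s["force"].round(2),s["time_s"])
k=lambda i,W,H:cv2.resize(i,(W,H),interpolation=cv2.INTER_CUBIC)
sc=viewer.camera("scene")[90:210,200:330];sd=viewer.camera("side")[120:300,330:460]
cv2.imwrite("pics/c7.png",np.hstack([k(sc,433,400),k(sd,289,400)]))
E
```

```text
Traceback (most recent call last):
station.IKError: the arm cannot follow that straight line within its joint ranges
```

```bash
python3 - <<'E'
from tube import *
p=env.read_state()["tool_pos"]
for d in(60,50,45,40,35):
    try: env.move_l(p-d*zt,rate=80);print("ok",d);break
    except env.IKError: pass
env.hold(.4);s=env.read_state();print(s["force"].round(2),s["time_s"],s["qpos"].round(2),s["tool_pos"]-p)
k=lambda i,W,H:cv2.resize(i,(W,H),interpolation=cv2.INTER_CUBIC)
sc=viewer.camera("scene")[90:210,200:330];sd=viewer.camera("side")[120:300,330:460]
cv2.imwrite("pics/c7.png",np.hstack([k(sc,433,400),k(sd,289,400)]))
E
```

```text
ok 40
[ 0.18 -0.19  0.32] 46.85 [-0.43  0.73  2.58  2.98  1.39  1.54] [-36.26174869   9.76670227  13.65492042]
```

View pics/c7.png

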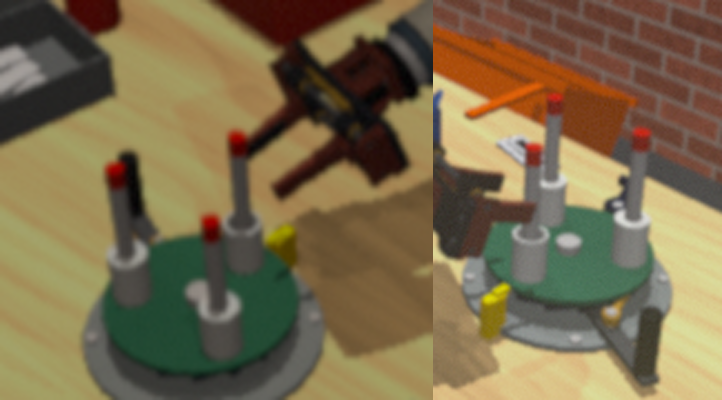

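The rod stands in the empty tube at the pointer (scene crop (240,240)), the fingers are clear of it, and the lever is back. Handing in.

```bash
python3 -c "
from station import workorder
print(workorder.sign_off())"
```

```text
the job is handed in; nothing more can be done
None
```

I handed the job in at about 47 s: the rod stands in the empty tube at the pointer, the lever is back, and no contact with the loose parts was noticed; the sign-off returned no verdict.

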